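# Load the last drink carton and snap the carry case shut

## Robot

A 6-joint arm with a two-finger parallel gripper is mounted at the origin on the work surface. World frame = base frame: x ahead of the robot, y to its left, z up, the work surface at z = 0. Lengths are in mm, angles in rad, forces in N, time in s.
With the tool pointing down it reaches from about 350 to 925 mm from the base axis. Payload 6.4 kg.
Tool frame: the origin (TCP) lies midway between the tips of the shut fingers; the grasp point (between the pads) lies 19 mm behind it (bot.tcp_to_grasp is the distance from the TCP to the grasp point, in mm); y points along the fingers, x is the direction in which the jaws open and shut, and the axes are right-handed (so a half turn about y gives the same grasp; the last joint's range is limited). The gripper opens to 94 mm and grips with 3 to 60 N. Pads are 16 mm wide; open, the fingers measure 119 mm over their backs; the gripper's body (75 mm by 177 mm) begins 78 mm behind the grasp point.
Start: joints at [1.04, 0.245, 1.558, -0, 1.339, -0.174], TCP at [227.028, 609.075, 205.455] pointing down, gripper open.
Joint ranges: [-3.13, 3.13], [-1.02, 2.26], [0.13, 2.54], [-0.95, 4.09], [0.21, 2.88], [-2.74, 2.74]. Speed limits (rad/s): [2.57, 2.57, 3.14, 3.14, 3.14, 3.14].

## Interface

Orientations are given as a rotation vector (axis times angle).
In Python, from station import bot gives the robot as it stands. The module is installed in compiled form; this text tells all that it offers.
- The arm moves only by the tool servo_tool, never from a script. Its arguments are lists of equal length, an entry for each row: "dp": the shift along the world's x, y, z in mm, a list of three; "roll": the turn about the world's z in rad; "grip": the opening in per cent of the stroke, from 0 (shut) to 100 (fully open). In form: {"dp": [[dx, dy, dz], ...], "roll": [roll, ...], "grip": [grip, ...]}. A call has 1 to 10 rows; each row is the pose to reach, as a shift and turn from the pose commanded when the call began; what a row does not reach only later rows make up. A row lasts 1/10 s, in which the tool goes at most 50 mm and 8.59 degrees, less where a joint would pass 70% of its speed; a pose out of reach is approached as far as the arm can. A call with a gripper value outside its range is refused whole. The fingers move at their own pace and stop on an object; the grip force is fixed at half the most. Time passes only in rows, so rows that repeat a pose let the fingers close. It gives the time, the measured TCP pose, the force and the opening at its end, in the units of the state.
- bot.state(): the state, without advancing time (a new reading comes with each control period).
- bot.grab_frame(name): name is "scene" or "top" or "wrist"; returns a dict with "color" (480x640x3 uint8, red, green, blue), "fovy" (degrees; the focal length in pixels is half the picture's height over the tangent of half this angle, whatever the lens; pixels are square), "cx", "cy" (the principal point, pixels), "dist_coeffs" ([k1, k2, p1, p2, k3] as OpenCV has them; the pictures are not rectified), "cam_to_world" (4x4, takes a point from camera to world coordinates). Camera axes: x right, y down, z forward; pixel columns grow to the right and rows downward; lengths in mm; the calibration is good to about 2 mm. A picture is of the moment at which its call begins. There is no depth.
- bot.finish_job(): hands the job in, once; it reports no verdict.
The state is a dict: "clock": time; "joint_pos": joint angles; "joint_velocities": joint speeds; "joint_efforts": joint torques, N m; "tcp_pos": TCP position; "tool_rot": TCP orientation; "contact_force": force on the tool from outside, world axes, zero at the start; "moment": the same for the moment, N m; "gripper_width": opening from 0.0 (shut) to 1.0 (fully open).
Only numpy, scipy, OpenCV 4.12 (cv2) and the standard library are available. Lean on these libraries where they do the work, as an engineer would, in place of code of your own. Each camera call takes 0.05 s, during which the arm holds its last target. There are 200 camera calls.

## Task

Stand the drink carton that lies on the table upright (screw cap up) and let go of it there; then take it from above, set it upright in the empty pocket of the open carry case beside the carton already inside, and let go. Then fit the lid on the case, handle across from catch to catch, and press it fully home until both spring catches have snapped over its edges. Leave the carton already in the case upright in its pocket and do not shift or upset the other goods on the table.

Things in the scene. Friction and masses are not known exactly. Their poses are not given: they have to be found in the camera images.
- carton: square drink carton lying on its side: white paper, brown band round the middle, 60 x 60 mm, 100 mm long, plus a round white screw cap (28 mm wide, 8 mm high) in the middle of one end; 0.24 to 0.45 kg. Origin at the centre of the 100 mm block; x axis runs along it towards the cap (upright: x up), y and z square to its sides. The four sides are alike.
- loaded: a second carton of the same kind (60 x 60 x 100 mm and cap), already standing loose in one of the case's two pockets, cap up. Origin at its centre; z axis towards the cap.
- case: grey open-topped plastic carry case, fixed, outside 140 (its x) x 150 (its y) x 125 mm high, walls and floor 5 mm. Origin: centre of its underside, z up. Ribs 30 mm high on the floor form two pockets 68 x 68 mm, centred at x = 0, y = +36 and -36 mm. 27 mm is free beside the ribs along both x walls: fingers closing along the case's x can go down there.
- pad: thin black rubber pad, 50 x 50 x 2 mm, fixed on the case's floor in the middle of the empty pocket (its top 7 mm above the table). Origin at the centre of its underside. It shows which pocket is empty; the carton is to stand on it.
- lid: loose lid, lying flat, right way up: grey plate 140 (x) x 150 (y) x 8 mm, under it a plug 126 x 136 mm, 6 mm deep, that fits the case's mouth (130 x 140). Origin: centre of the plate's underside (6 mm above the table as it lies, level with the case's rim when home), z up; 0.25 kg. Its y axis must lie along the case's y, either way round.
- catch_left (a joint): black spring catch, 40 mm wide, amid the case's +y side: stands outside the wall up to 25 mm over the rim; its nose reaches in over the rim to |y| = 70 mm, sloped on top, flat underside 9.5 mm over the rim. Value: its outward travel in m, 0 at rest, up to 0.012 as the lid's edge pushes it out, about 0 again once snapped over the lid
- catch_right (a joint): the same for the same catch on the case's -y side
- cup_a: sealed juice cup standing on the table in front of the case, 68 mm wide, 91 mm high; leave alone. Origin at the centre of its underside
- cup_b: another such juice cup; leave alone
- tape: cardboard roll, 96 mm wide, 48 mm high, lying flat behind, to the left of, the case; leave alone. Origin at the centre of its underside
- jar: closed jar, 72 mm wide, 100 mm high; leave alone. Origin at the centre of its underside
- tin: closed flat tin, 84 mm wide, 60 mm high; leave alone. Origin at the centre of its underside
- mug: open paper-white cup, 84 mm wide, 65 mm high; leave alone. Origin at the centre of its underside
- lid_handle (a point): centre of the bar of the lid's black bridge handle, 36 mm above the plate's underside: bar 14 mm thick (lid's x), 90 long (y), 12 high. Laid on the case, the lid stops on the catches' slopes 10 to 20 mm above the rim. Pushing down on the bar (some 10 to 25 N) springs them out and they snap over the plate; one may snap first, the other then needs a further push, best at its end of the bar
Mind the look-alikes: they are no part of the job. Leave any green or turquoise look-alike of the carton alone.

How it is judged:
By the outcome, as a careful person would: the job done as asked, in the order asked, and still so for the second after the job is handed in, with the robot touching nothing.
It also fails if it takes over 72 s, if anything falls off the work surface, if the arm or the gripper's body presses on something with over 40 N, if the wrist force passes 120 N, or if a joint passes its speed limit or range.

## Working session

There is one attempt and no reset: what is moved stays moved. The work goes in short steps, Python scripts to look and compute and a tool call to move; the robot and the scene stay as the last step left them, time stands still between calls to the robot, and variables do not carry over. Pictures are saved under pics/ and viewed, about 8 in all and at most 12, crops included, and the job is handed in when it is done.

Besides the shell and the picture viewer there is one more tool, called after "Call:" as name(argument=value, ...), one argument or row to a line, values as JSON. servo_tool: Moves the arm, as the interface text tells. Its arguments: {"type":"object","properties":{"dp":{"type":"array"},"roll":{"type":"array"},"grip":{"type":"array"}},"required":["dp","roll","grip"]}

```bash
mkdir -p pics; cat > h.py <<'E'
import numpy as np, cv2
from station import bot
def grab(n,save=None):
    f=bot.grab_frame(n)
    if save: cv2.imwrite('pics/'+save+'.png',cv2.cvtColor(f['color'],cv2.COLOR_RGB2BGR))
    return f
def K(f):
    h=f['color'].shape[0]; fl=h/2/np.tan(np.radians(f['fovy'])/2)
    return np.array([[fl,0,f['cx']],[0,fl,f['cy']],[0,0,1.]])
def ray(f,px,z):
    p=np.array(px,float).reshape(-1,1,2)
    u=cv2.undistortPoints(p,K(f),np.array(f['dist_coeffs'])).reshape(-1,2)
    T=np.array(f['cam_to_world']); d=np.c_[u,np.ones(len(u))]@T[:3,:3].T; o=T[:3,3]
    return o+d*((np.asarray(z)-o[2])/d[:,2])[:,None]
def proj(f,P):
    T=np.linalg.inv(np.array(f['cam_to_world'])); r,_=cv2.Rodrigues(T[:3,:3])
    return cv2.projectPoints(np.array(P,float).reshape(-1,3),r,T[:3,3],K(f),np.array(f['dist_coeffs']))[0].reshape(-1,2)
E
python3 - <<'E'
from h import *
a=grab('scene','s1');b=grab('top','t1')
for f in(a,b): print(f['fovy'],np.round(np.array(f['cam_to_world']),2).tolist())
print(bot.state())
E
```

```text
48.263671993525605 [[-0.8, 0.44, -0.41, 1103.89], [0.61, 0.57, -0.55, 751.5], [-0.01, -0.69, -0.72, 1050.63], [0.0, 0.0, 0.0, 1.0]]
42.54327680614949 [[-0.03, -0.98, 0.21, 290.49], [-1.0, 0.03, -0.0, 22.86], [-0.0, -0.21, -0.98, 1302.09], [0.0, 0.0, 0.0, 1.0]]
{'clock': 0.1, 'joint_pos': array([ 1.03988822e+00,  2.45741009e-01,  1.55891275e+00, -2.86814069e-05,
        1.33866485e+00, -1.74108343e-01]), 'joint_velocities': array([-0.0001328 , -0.00345043, -0.00394306,  0.00063376, -0.00196919,
       -0.00155928]), 'joint_efforts': array([-2.68252443e-04, -4.16912234e+01, -3.15528095e+01,  6.87087863e-02,
        3.09758086e-02, -5.41869474e-05]), 'tcp_pos': array([226.75668192, 608.58214244, 204.44650754]), 'tool_rot': array([-1.35789865, -0.9412984 ,  0.94386807]), 'contact_force': array([-0.82778039,  0.48799082,  0.10823849]), 'moment': array([0.01796559, 0.0062534 , 0.02146169]), 'gripper_width': 1.0029198048465164}
```

View pics/s1.png

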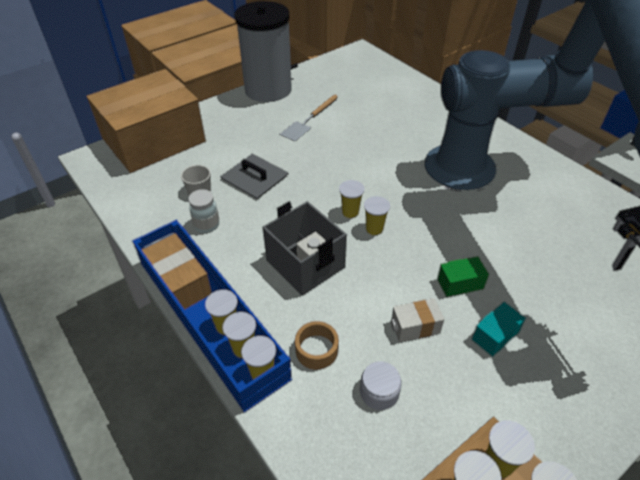

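View pics/t1.png

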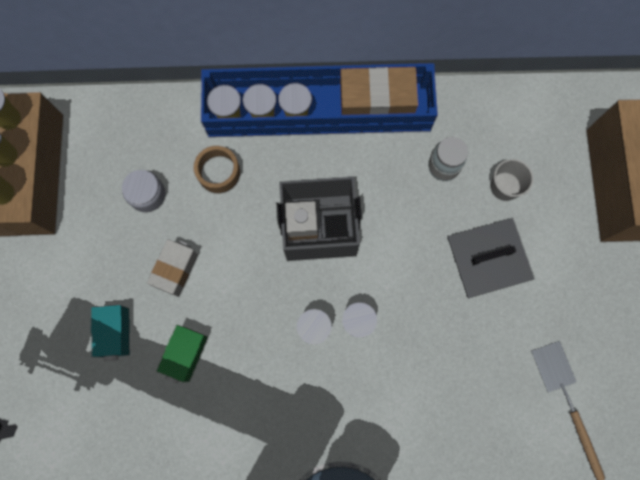

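The scene shows three block-shaped candidates: white and brown at (417,320) scene / (172,266) top, green at (463,275), and turquoise at (498,328). Only the white one with the brown band fits. The empty pocket with the black pad is the right-hand one in the top view, at (336,224). The lid is at (491,257). I'll confirm with one enlarged crop and find out which end has the cap.

```bash
python3 - <<'E'
import cv2,numpy as np
s=cv2.imread('pics/s1.png');t=cv2.imread('pics/t1.png')
def c(i,x,y,w,h): return cv2.resize(i[y:y+h,x:x+w],(400,300),interpolation=cv2.INTER_CUBIC)
a=np.hstack([c(s,377,290,80,60),c(t,132,236,80,60)])
b=np.hstack([c(t,264,164,112,84),c(t,436,212,112,84)])
cv2.imwrite('pics/c1.png',np.clip(np.vstack([a,b])*1.3,0,255).astype(np.uint8))
E
```

```text
(no output)
```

View pics/c1.png

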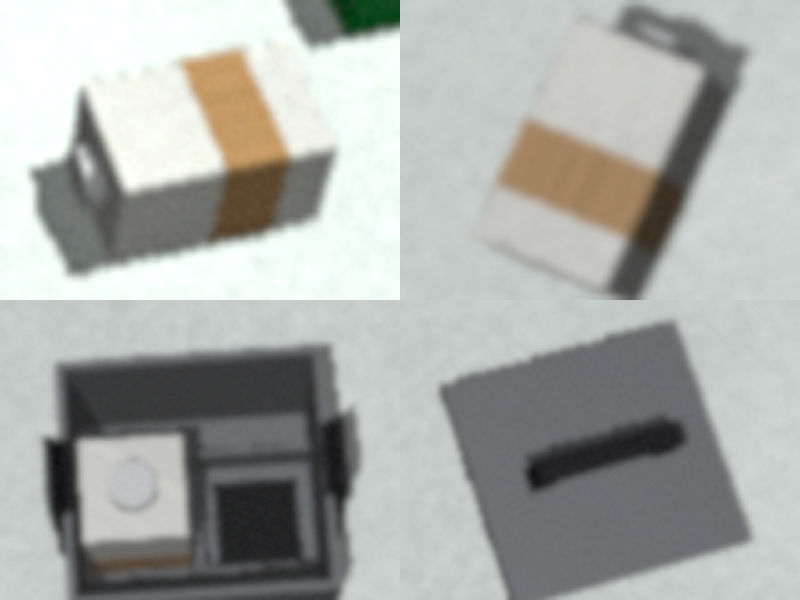

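The crop confirms the white and brown carton. Its cap is on the end pointing to the upper right of the top view, i.e. away from the robot. Bottom left shows the pad in the right-hand pocket, and bottom right shows the lid with its handle.

```bash
python3 - <<'E'
from h import *
f=grab('top'); g=cv2.cvtColor(f['color'],cv2.COLOR_RGB2GRAY)
c=ray(f,[(168,239.6),(193,249.6),(173.4,294.4),(147.6,284)],60); print('carton',np.round(c,1).tolist(),c.mean(0).round(1))
ax=(c[0]+c[1]-c[2]-c[3])/2; print('axis',ax.round(1),np.degrees(np.arctan2(ax[1],ax[0])),np.linalg.norm(ax))
def cont(x0,y0,x1,y1,lo,hi,z,name):
    m=np.zeros_like(g); m[y0:y1,x0:x1]=((g[y0:y1,x0:x1]>=lo)&(g[y0:y1,x0:x1]<=hi))*255
    k=max(cv2.findContours(m,cv2.RETR_EXTERNAL,cv2.CHAIN_APPROX_NONE)[0],key=cv2.contourArea)
    P=ray(f,k.reshape(-1,2)+0.0,z)[:,:2]; r=cv2.minAreaRect(P.astype(np.float32)); print(name,len(k),np.round(r[0],1),np.round(r[1],1),round(r[2],2))
print('vals',g[225,335],g[240,470],g[257,493],g[300,500],g[190,285],g[215,300])
cont(435,205,545,305,0,130,14,'lid')
cont(465,235,525,275,0,50,42,'handle')
cont(320,210,352,240,0,45,7,'pad')
cont(268,195,290,235,0,40,140,'cL'); cont(350,190,372,225,0,40,140,'cR')
s=bot.state(); R=cv2.Rodrigues(np.array(s['tool_rot']))[0]; print(R.round(3))
E
```

```text
carton [[569.2, 337.4, 60.0], [546.7, 285.2, 60.0], [455.1, 323.5, 60.0], [477.8, 376.7, 60.0]] [512.2 330.7  60. ]
axis [ 91.5 -38.8   0. ] -22.987019399954406 99.37851339877129
vals 28 85 35 153 35 150
lid 254 [ 522.9 -337. ] [143.4 153.2] 14.23
handle 95 [ 523.3 -335.6] [19.5 95.6] 14.25
pad 83 [601.6 -11.5] [48.3 46.7] 1.83
cL 49 [595.5  98.2] [42.5 11.5] 3.44
cR 81 [610.9 -47.1] [60.9 17.3] 3.18
[[ 0.349 -0.001 -0.937]
 [ 0.937 -0.001  0.349]
 [-0.001 -1.     0.   ]]
```

Call:
servo_tool(
  dp=[
    [20, -18, 0],
    [55, -50, 0],
    [90, -83, 0],
    [125, -115, 0],
    [165, -150, 0],
    [200, -183, 0],
    [235, -215, -20],
    [270, -247, -50],
    [300, -275, -80],
    [318, -292, -110],
  ],
  roll=[0, 0, 0, -0.02, -0.02, -0.03, -0.04, -0.045, -0.045, -0.045],
  grip=[100, 100, 100, 100, 100, 100, 100, 100, 100, 100],
)

```text
clock: 1.15
tcp_pos: [547.2, 315.5, 95.4]
tool_rot: [-1.374, -0.909, 0.905]
contact_force: [0.0, -0.3, 0.2]
gripper_width: 1.002
```

```bash
python3 - <<'E'
from h import *
f=grab('wrist','w1'); print(f['fovy'],np.round(f['cam_to_world'],2).tolist())
s=bot.state(); print(s['clock'],s['tcp_pos'].round(1))
a=np.array([.9205,-.3905,0]);n=np.array([.3905,.9205,0]);c=np.array([512.2,330.7,60])
print(proj(f,[c+50*i*a+30*j*n for i,j in((1,1),(1,-1),(-1,-1),(-1,1))]).round(0).tolist())
E
```

```text
60.46619183344543 [[0.39, 0.88, 0.26, 471.44], [0.92, -0.38, -0.11, 347.02], [0.0, 0.28, -0.96, 274.24], [0.0, 0.0, 0.0, 1.0]]
1.2 [545.8 310.9  87.8]
[[370.0, 295.0], [264.0, 295.0], [256.0, 109.0], [378.0, 108.0]]
```

View pics/w1.png

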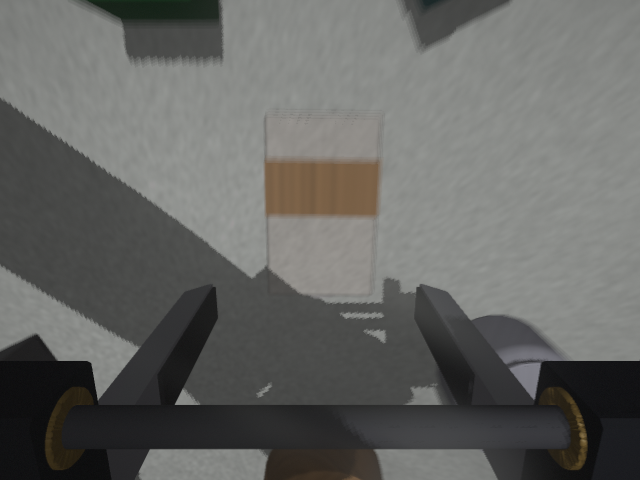

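The wrist view shows the carton at x 265–383, cap end near (320,293), between the open fingers and about where I computed it. I'll descend and close the gripper.

Call:
servo_tool(
  dp=[
    [0, 0, 0],
    [0, 0, -20],
    [0, 0, -45],
    [0, 0, -70],
    [0, 0, -83],
    [0, 0, -83],
    [0, 0, -83],
    [0, 0, -83],
    [0, 0, -83],
    [0, 0, -83],
  ],
  roll=[0, 0, 0, 0, 0, 0, 0, 0, 0, 0],
  grip=[100, 100, 100, 100, 100, 60, 60, 60, 60, 60],
)

```text
clock: 2.2
tcp_pos: [546.1, 317.6, 13.9]
tool_rot: [-1.373, -0.911, 0.906]
contact_force: [-0.1, 1.4, 2.8]
gripper_width: 0.641
```

Call:
servo_tool(
  dp=[
    [0, 0, 0],
    [0, 0, 0],
    [0, 0, 5],
    [0, 0, 15],
    [0, 0, 30],
    [0, 0, 45],
    [0, 0, 60],
    [0, 0, 75],
    [0, 0, 90],
    [0, 0, 90],
  ],
  roll=[0, 0, 0, 0, 0, 0, 0, 0, 0, 0],
  grip=[50, 50, 50, 50, 50, 50, 50, 50, 50, 50],
)

```text
clock: 3.2
tcp_pos: [546.9, 317.8, 105.9]
tool_rot: [-1.374, -0.913, 0.904]
contact_force: [0.7, -0.5, -2.4]
gripper_width: 0.643
```

```bash
python3 - <<'E'
from h import *
f=grab('scene','s2'); i=cv2.imread('pics/s2.png'); p=proj(f,[[545,317,60]])[0].astype(int); print(p)
x,y=p-[100,75]; cv2.imwrite('pics/s2c.png',cv2.resize(i[y:y+150,x:x+200],(600,450),interpolation=2))
s=bot.state(); print(s['clock'],s['tcp_pos'],s['contact_force'],s['moment'],s['gripper_width'])
E
```

```text
[402 314]
3.25 [545.97256079 317.40445923 104.20667401] [ 0.36562706 -0.96464315 -3.76180409] [-0.09156428 -0.13932942 -0.02427028] 0.6430593398954727
```

View pics/s2c.png

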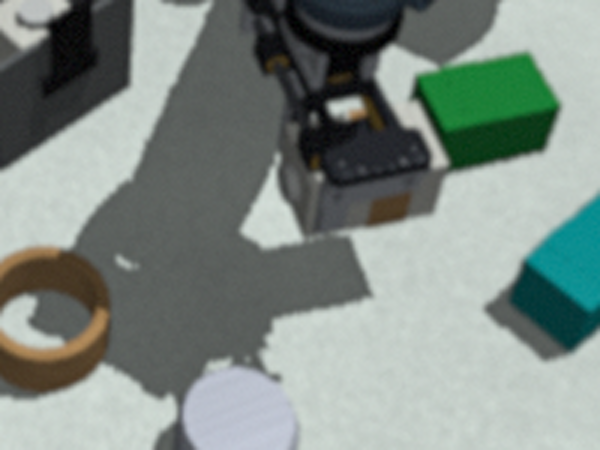

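The grip is firm (3.7 N lifted), but the carton stays level in the pads: torsional friction slightly exceeds gravity's torque. I'll jolt it vertically so it swings down about the pads.

Call:
servo_tool(
  dp=[
    [0, 0, 50],
    [0, 0, 100],
    [0, 0, 100],
    [0, 0, 50],
    [0, 0, 0],
    [0, 0, 0],
    [0, 0, 50],
    [0, 0, 100],
    [0, 0, 50],
    [0, 0, 0],
  ],
  roll=[0, 0, 0, 0, 0, 0, 0, 0, 0, 0],
  grip=[50, 50, 50, 50, 50, 50, 50, 50, 50, 50],
)

```text
clock: 4.25
tcp_pos: [549.3, 318.7, 108.4]
tool_rot: [-1.376, -0.919, 0.899]
contact_force: [-0.1, -0.4, -4.0]
gripper_width: 0.636
```

```bash
cat >> h.py <<'E'
def look(n,P,w,save):
    f=grab(n,save); i=cv2.imread(f'pics/{save}.png'); p=proj(f,[P])[0].astype(int); x,y=np.maximum(p-[w//2,w*3//8],0)
    cv2.imwrite(f'pics/{save}c.png',cv2.resize(i[y:y+w*3//4,x:x+w],(480,360),interpolation=2)); return f
def st():
    s=bot.state(); print(round(s['clock'],2),s['tcp_pos'].round(1),s['contact_force'].round(1),s['moment'].round(3),round(s['gripper_width'],3))
E
python3 - <<'E'
from h import *
s=bot.state(); st()
f=grab('wrist','w2')
E
```

```text
4.25 [549.3 318.7 108.4] [-0.1 -0.4 -4. ] [-0.045 -0.075 -0.011] 0.636
```

Call:
servo_tool(
  dp=[
    [0, 0, 0],
    [0, 0, 0],
  ],
  roll=[0, 0],
  grip=[50, 50],
)

```text
clock: 4.5
tcp_pos: [546.4, 317.6, 105.2]
tool_rot: [-1.374, -0.911, 0.906]
contact_force: [0.5, -0.4, -2.0]
gripper_width: 0.64
```

```bash
python3 - <<'E'
from h import *
st()
E
```

```text
4.5 [546.4 317.6 105.2] [ 0.5 -0.4 -2. ] [-0.028 -0.085 -0.017] 0.64
```

View pics/w2.png

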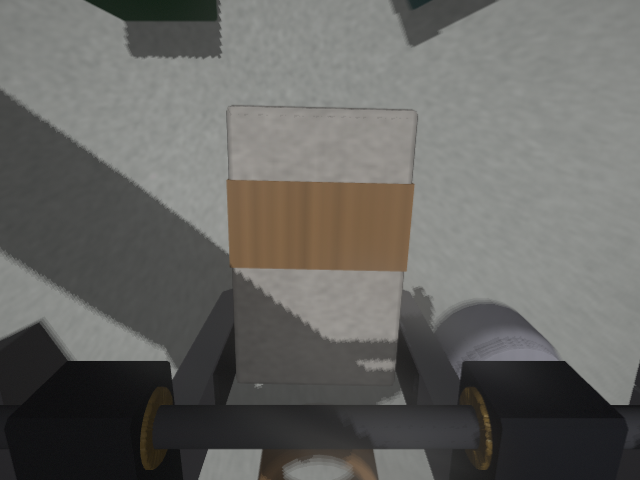

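The carton is still close to level. The pads only need to let it pivot, so I'll lower it to about 30 mm of clearance and ease the grip opening towards the contact width, reading the state after each step.

Call:
servo_tool(
  dp=[
    [0, 0, -20],
    [0, 0, -45],
    [0, 0, -62],
    [0, 0, -62],
    [0, 0, -62],
    [0, 0, -62],
    [0, 0, -62],
  ],
  roll=[0, 0, 0, 0, 0, 0, 0],
  grip=[50, 50, 50, 50, 62, 62, 62],
)

```text
clock: 5.2
tcp_pos: [546.1, 317.5, 42.1]
tool_rot: [-1.374, -0.911, 0.906]
contact_force: [0.0, 0.4, -2.8]
gripper_width: 0.639
```

```bash
python3 - <<'E'
from h import *
st()
E
```

```text
5.2 [546.1 317.5  42.1] [ 0.   0.4 -2.8] [-0.082 -0.102 -0.026] 0.639
```

Call:
servo_tool(
  dp=[
    [0, 0, 0],
    [0, 0, 0],
    [0, 0, 0],
    [0, 0, 0],
  ],
  roll=[0, 0, 0, 0],
  grip=[63.5, 63.5, 63.5, 63.5],
)

```text
clock: 5.6
tcp_pos: [545.0, 317.1, 40.5]
tool_rot: [-1.373, -0.908, 0.908]
contact_force: [0.5, -0.4, -1.8]
gripper_width: 0.637
```

```bash
cat >> h.py <<'E'
def band():
    f=grab('wrist'); c=f['color'].astype(int); m=((c[...,0]-c[...,2]>35)&(c[...,0]<200)).astype(np.uint8); m[340:]=0
    k=max(cv2.findContours(m,0,1)[0],key=cv2.contourArea); print('band',cv2.boundingRect(k),cv2.contourArea(k))
E
python3 - <<'E'
from h import *
st(); band()
E
```

```text
5.6 [545.  317.1  40.5] [ 0.5 -0.4 -1.8] [-0.075 -0.114 -0.05 ] 0.637
band (227, 180, 187, 91) 15614.0
```

Call:
servo_tool(
  dp=[
    [0, 0, 0],
    [0, 0, 0],
    [0, 0, 0],
  ],
  roll=[0, 0, 0],
  grip=[64, 64, 64],
)

```text
clock: 5.95
tcp_pos: [545.3, 317.1, 40.8]
tool_rot: [-1.373, -0.909, 0.908]
contact_force: [0.5, -0.5, -1.0]
gripper_width: 0.641
```

```bash
python3 - <<'E'
from h import *
st(); band()
E
```

```text
5.95 [545.3 317.1  40.8] [ 0.5 -0.5 -1. ] [-0.055  0.024  0.07 ] 0.641
band (236, 176, 156, 76) 10993.5
```

Call:
servo_tool(
  dp=[
    [0, 0, 0],
    [0, 0, 0],
    [0, 0, 0],
  ],
  roll=[0, 0, 0],
  grip=[64.5, 64.5, 64.5],
)

```text
clock: 6.3
tcp_pos: [545.2, 317.2, 40.7]
tool_rot: [-1.373, -0.909, 0.908]
contact_force: [-0.2, -0.1, -0.1]
gripper_width: 0.65
```

```bash
python3 - <<'E'
from h import *
st(); band()
E
```

```text
6.3 [545.2 317.2  40.7] [-0.2 -0.1 -0.1] [-0.013  0.031  0.005] 0.65
band (236, 176, 156, 77) 10988.5
```

At 64 % the carton dropped the 30 mm flat onto the table, so that force window is too narrow. A better way is to pinch the round cap with just the fingertips. That gives a short line contact on the carton's axis, so it will hang upright. First I'll back off and measure the end face.

Call:
servo_tool(
  dp=[
    [0, 0, 0],
    [0, 0, 20],
    [0, 0, 50],
    [0, 0, 60],
    [0, 0, 60],
    [0, 0, 60],
    [0, 0, 60],
  ],
  roll=[0, 0, 0, 0, 0, 0, 0],
  grip=[90, 100, 100, 100, 100, 100, 100],
)

```text
clock: 7.05
tcp_pos: [544.0, 316.7, 98.7]
tool_rot: [-1.372, -0.906, 0.91]
contact_force: [-0.4, 0.2, -0.4]
gripper_width: 1.002
```

```bash
python3 - <<'E'
from h import *
st(); f=grab('wrist','w3'); c=f['color'].astype(int)
m=((c[...,0]-c[...,2]>35)&(c[...,0]<200)).astype(np.uint8); m[340:]=0
k=max(cv2.findContours(m,0,1)[0],key=cv2.contourArea)
P=ray(f,k.reshape(-1,2),60)[:,:2]; r=cv2.minAreaRect(P.astype(np.float32)); print('band rect',r)
R=cv2.Rodrigues(np.array(bot.state()['tool_rot']))[0]; print('jaw',R[:2,0])
i=cv2.imread('pics/w3.png')[90:350,200:460]; cv2.imwrite('pics/w3c.png',cv2.resize(i,(520,520)))
t=np.array(f['cam_to_world']); print(t.round(2).tolist())
E
```

```text
7.05 [544.  316.7  98.7] [-0.4  0.2 -0.4] [ 0.049 -0.056  0.04 ] 1.002
band rect ((501.8943786621094, 334.1186828613281), (60.31216812133789, 29.75691032409668), 67.9069595336914)
jaw [0.391099   0.92034653]
[[0.39, 0.88, 0.25, 469.02], [0.92, -0.37, -0.11, 348.38], [-0.0, 0.28, -0.96, 277.84], [0.0, 0.0, 0.0, 1.0]]
```

View pics/w3c.png

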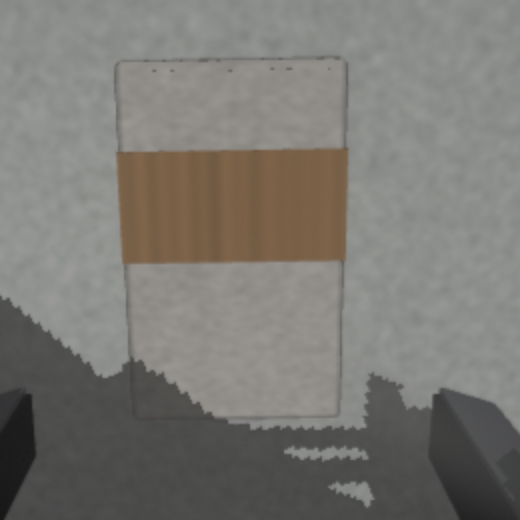

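The view shows the carton flat again: far corners near (258,120) and (373,119), cap-end edge at row 298 between x 267 and 370.

```bash
python3 - <<'E'
from h import *
f=grab('wrist')
c=ray(f,[(267,298),(370,298),(373.5,119.3),(258,120)],60)[:,:2]; print(c.round(1).tolist())
m=c.mean(0); ax=(c[0]+c[1]-c[2]-c[3])/2; L=np.linalg.norm(ax); ax/=L; end=(c[0]+c[1])/2
print('ctr',m,'ax',ax,np.degrees(np.arctan2(ax[1],ax[0])),L,'end',end)
f2=grab('top'); 
t=(end+11*ax); print('TCP target',t); st()
E
```

```text
[[546.6, 284.6], [569.6, 339.0], [478.6, 375.6], [456.0, 321.6]]
ctr [512.72272957 330.19288258] ax [ 0.9266098  -0.37602431] -22.087635768723143 97.98034909479571 end [558.11750527 311.77138587]
TCP target [568.31021304 307.63511843]
7.2 [544.3 316.8  99.1] [-0.4 -0.1 -0.5] [0.017 0.021 0.023] 1.001
```

Call:
servo_tool(
  dp=[
    [12, -5, 0],
    [24, -10, -10],
    [24, -10, -40],
    [24, -10, -65],
    [24, -10, -73],
    [24, -10, -73],
    [24, -10, -73],
    [24, -10, -73],
    [24, -10, -73],
    [24, -10, -73],
  ],
  roll=[0, 0.01, 0.01, 0.01, 0.01, 0.01, 0.01, 0.01, 0.01, 0.01],
  grip=[100, 100, 100, 100, 100, 60, 40, 15, 15, 15],
)

```text
clock: 8.2
tcp_pos: [569.6, 307.3, 28.5]
tool_rot: [-1.37, -0.917, 0.915]
contact_force: [0.3, -0.8, -0.8]
gripper_width: 0.611
```

Call:
servo_tool(
  dp=[
    [0, 0, 0],
    [0, 0, 0],
    [0, 0, 0],
    [0, 0, 4],
    [0, 0, 10],
    [0, 0, 16],
    [0, 0, 24],
    [0, 0, 32],
    [0, 0, 40],
    [0, 0, 40],
  ],
  roll=[0, 0, 0, 0, 0, 0, 0, 0, 0, 0],
  grip=[15, 15, 15, 15, 15, 15, 15, 15, 15, 15],
)

```text
clock: 9.2
tcp_pos: [570.3, 307.4, 69.4]
tool_rot: [-1.371, -0.919, 0.914]
contact_force: [0.9, -0.1, -1.8]
gripper_width: 0.278
```

```bash
python3 - <<'E'
from h import *
st(); look('scene',[545,317,60],130,'s4'); band()
E
```

```text
9.2 [570.3 307.4  69.4] [ 0.9 -0.1 -1.8] [-0.022 -0.208 -0.032] 0.278
band (243, 101, 146, 69) 9771.0
```

View pics/s4c.png

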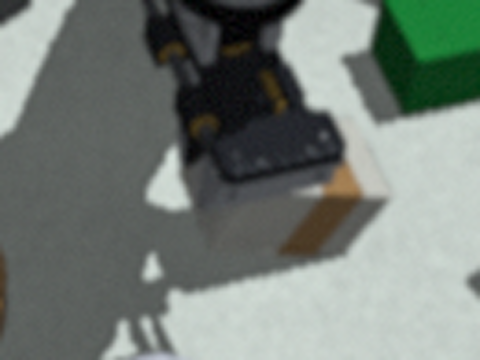

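The pinch works: the carton is tilting with the cap end up and its far edge still low. I'll keep raising it gently.

Call:
servo_tool(
  dp=[
    [0, 0, 5],
    [0, 0, 12],
    [0, 0, 19],
    [0, 0, 26],
    [0, 0, 33],
    [0, 0, 40],
    [0, 0, 42],
    [0, 0, 42],
    [0, 0, 42],
    [0, 0, 42],
  ],
  roll=[0, 0, 0, 0, 0, 0, 0, 0, 0, 0],
  grip=[15, 15, 15, 15, 15, 15, 15, 15, 15, 15],
)

```text
clock: 10.3
tcp_pos: [568.6, 307.0, 108.9]
tool_rot: [-1.369, -0.915, 0.917]
contact_force: [0.1, 0.8, -2.0]
gripper_width: 0.262
```

```bash
python3 - <<'E'
from h import *
st(); look('scene',[560,312,60],130,'s5'); band()
E
```

```text
10.3 [568.6 307.  108.9] [ 0.1  0.8 -2. ] [ 0.001 -0.016  0.04 ] 0.262
band (367, 218, 3, 3) 0.5
```

View pics/s5c.png

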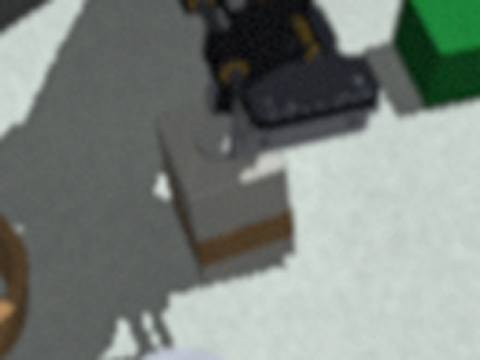

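It hangs nearly upright, but the pads are drifting off the cap (width falling to 0.262). I'll lower it until it stands, watching the force.

Call:
servo_tool(
  dp=[
    [0, 0, -2],
    [0, 0, -4],
    [0, 0, -6],
  ],
  roll=[0, 0, 0],
  grip=[15, 15, 15],
)

```text
clock: 10.7
tcp_pos: [571.9, 307.6, 108.4]
tool_rot: [-1.372, -0.921, 0.912]
contact_force: [-4.2, -3.7, 21.6]
gripper_width: 0.266
```

```bash
python3 - <<'E'
from h import *
st()
f=grab('scene'); i=f['color']; c=i.astype(int); m=((c[...,0]-c[...,2]>25)).astype(np.uint8); m[:270]=0;m[350:]=0;m[:,:380]=0;m[:,450:]=0
k=max(cv2.findContours(m,0,1)[0],key=cv2.contourArea);print(cv2.minAreaRect(k))
E
```

```text
10.7 [571.9 307.6 108.4] [-4.2 -3.7 21.6] [-0.922  0.728 -0.054] 0.266
((396.5203857421875, 332.4570007324219), (5.51591682434082, 25.965166091918945), 70.34617614746094)
```

```bash
python3 - <<'E'
from h import *
f=grab('scene','s6'); i=cv2.imread('pics/s6.png')
p=proj(f,[[565,310,60]])[0].astype(int); x,y=p-[50,50]
g=cv2.convertScaleAbs(cv2.resize(i[y:y+85,x:x+100],(800,680)[:2],interpolation=2)[:600],alpha=1.7)
# reference: ideal upright carton centred under tool
a=np.array([.927,-.376,0]);n=np.array([.376,.927,0]);b=np.array([563,309.6,0])
P=[b+30*u*a+30*v*n+[0,0,h] for h in(0,100) for u,v in((1,1),(1,-1),(-1,-1),(-1,1))]
q=((proj(f,P)-[x,y])*8).astype(int)
for k in range(4):
    for s,e in((k,(k+1)%4),(4+k,4+(k+1)%4),(k,k+4)): cv2.line(g,tuple(map(int,q[s])),tuple(map(int,q[e])),(0,0,255),1)
cv2.imwrite('pics/s6c.png',g)
E
```

```text
(no output)
```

View pics/s6c.png

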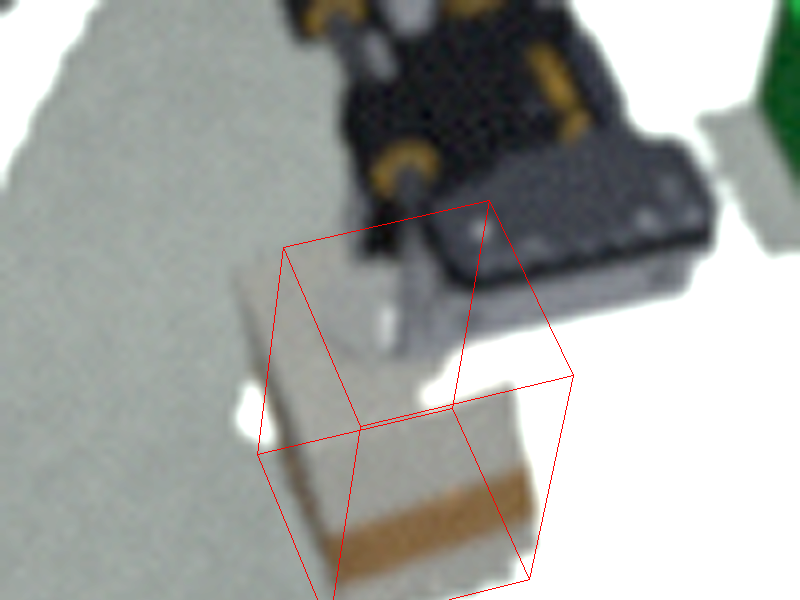

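The red box is an ideal upright carton. The real one leans about 13° (top edge at (305,435)–(512,388)) with its base lagging, which is well inside the 31° tipping limit. I'll walk the cap back over the base, then release.

Call:
servo_tool(
  dp=[
    [-3, 1, 1],
    [-6, 2, 1],
    [-9, 4, 1],
    [-12, 5, 1],
    [-15, 6, 1],
    [-18, 7, 1],
    [-18, 7, 1],
  ],
  roll=[0, 0, 0, 0, 0, 0, 0],
  grip=[15, 15, 15, 15, 15, 15, 15],
)

```text
clock: 11.5
tcp_pos: [550.8, 314.3, 104.2]
tool_rot: [-1.369, -0.916, 0.916]
contact_force: [-0.1, -0.0, -0.1]
gripper_width: 0.268
```

```bash
cat >> h.py <<'E'
def sband():
    f=grab('scene'); c=f['color'].astype(int); m=((c[...,0]-c[...,2]>25)).astype(np.uint8); m[:270]=0;m[350:]=0;m[:,:370]=0;m[:,450:]=0
    k=max(cv2.findContours(m,0,1)[0],key=cv2.contourArea).reshape(-1,2); print(cv2.minAreaRect(k),k.min(0),k.max(0)); return f,k
E
python3 - <<'E'
from h import *
st(); f,k=sband()
E
```

```text
11.5 [550.8 314.3 104.2] [-0.1 -0.  -0.1] [ 0.129 -0.074  0.075] 0.268
((392.915283203125, 330.0646057128906), (35.4632453918457, 18.2044677734375), 18.970407485961914) [379 316] [412 338]
```

Call:
servo_tool(
  dp=[
    [0, 0, 0],
    [0, 0, 0],
    [0, 0, 0],
    [0, 0, 0],
    [0, 0, 0],
    [0, 0, 0],
    [0, 0, 30],
    [0, 0, 70],
    [0, 0, 100],
    [0, 0, 100],
  ],
  roll=[0, 0, 0, 0, 0, 0, 0, 0, 0, 0],
  grip=[35, 60, 100, 100, 100, 100, 100, 100, 100, 100],
)

```text
clock: 12.55
tcp_pos: [553.9, 315.1, 210.5]
tool_rot: [-1.372, -0.924, 0.908]
contact_force: [-0.2, 0.1, 0.2]
gripper_width: 1.002
```

Call:
servo_tool(
  dp=[
    [0, 0, 0],
    [0, 0, 0],
  ],
  roll=[0, 0],
  grip=[100, 100],
)

```text
clock: 12.75
tcp_pos: [550.0, 313.7, 202.4]
tool_rot: [-1.369, -0.913, 0.918]
contact_force: [0.4, -0.1, -1.2]
gripper_width: 1.002
```

```bash
python3 - <<'E'
from h import *
st(); f=grab('wrist','w7'); g=grab('scene','s7')
i=cv2.imread('pics/w7.png'); j=cv2.imread('pics/s7.png')
p=proj(g,[[540,318,60]])[0].astype(int); x,y=p-[50,60]
print(x,y)
cv2.imwrite('pics/c7.png',np.hstack([cv2.resize(i[80:480,120:520],(400,400)),cv2.resize(j[y:y+100,x:x+100],(400,400),interpolation=2)]))
E
```

```text
12.75 [550.  313.7 202.4] [ 0.4 -0.1 -1.2] [-0.006  0.022  0.013] 1.002
354 253
```

View pics/c7.png

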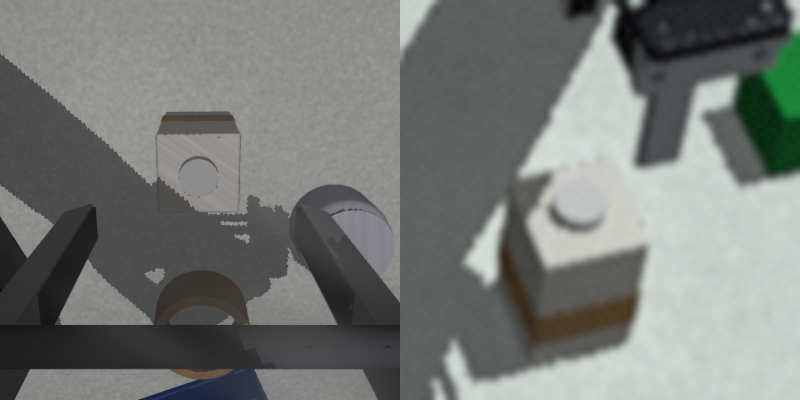

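The carton now stands upright, cap up and released. In the wrist view its cap is at (318,256) and its top face spans (277,215)–(360,292). I'll measure it for the grasp from above.

```bash
python3 - <<'E'
from h import *
f=grab('wrist')
c=ray(f,[(277,214.5),(360,214.5),(360.5,292),(278,292)],100)[:,:2]; cap=ray(f,[(318,256.5)],108)[0]
n=(c[1]-c[0]+c[2]-c[3])/2; print(c.round(1).tolist(),c.mean(0),cap,np.degrees(np.arctan2(n[1],n[0])),np.linalg.norm(n))
R=cv2.Rodrigues(np.array(bot.state()['tool_rot']))[0]; print(np.degrees(np.arctan2(R[1,0],R[0,0])));st()
# case from top view: Hough-free: pad, catches, cap of the loaded carton
t=grab('top'); g=cv2.cvtColor(t['color'],cv2.COLOR_RGB2GRAY)
cv2.imwrite('pics/t7.png',g)
# rim: profile lines; dark boundary to bright table on far (-> image top) side at rim z=125
pts=[]
for x in range(285,355,5):
    col=g[165:195,x].astype(float); k=np.argmin(np.diff(col)); pts.append((x+0.0,165+k+.5))
P=ray(t,pts,125)[:,:2]; l=cv2.fitLine(P.astype(np.float32),cv2.DIST_HUBER,0,.01,.01).ravel(); print('far rim',l,np.degrees(np.arctan2(l[1],l[0])),P.round(1).tolist())
E
```

```text
[[520.7, 295.7], [542.8, 349.2], [597.5, 328.9], [574.3, 272.7]] [558.82221457 311.6340503 ] [557.68827616 311.40074834 108.        ] 67.60903396524033 59.35436453089949
67.54810212457438
12.9 [550.2 313.7 202.5] [ 0.3 -0.2 -0. ] [0.004 0.045 0.045] 0.997
far rim [ 4.1146535e-02 -9.9915314e-01  6.7086444e+02  2.5990940e+01] -87.64181 [[668.9, 90.0], [668.6, 80.0], [668.4, 70.0], [670.2, 60.0], [669.9, 50.0], [669.6, 40.0], [671.4, 30.0], [671.1, 20.0], [670.8, 10.0], [672.6, -0.0], [672.3, -10.0], [672.1, -20.0], [673.9, -30.1], [673.6, -40.1]]
```

Call:
servo_tool(
  dp=[
    [7, -2, -10],
    [7, -2, -45],
    [7, -2, -85],
    [7, -2, -115],
    [7, -2, -140],
    [7, -2, -148],
    [7, -2, -148],
    [7, -2, -148],
    [7, -2, -148],
    [7, -2, -148],
  ],
  roll=[0, 0, 0, 0, 0, 0, 0, 0, 0, 0],
  grip=[100, 100, 100, 100, 100, 100, 70, 50, 50, 50],
)

```text
clock: 13.95
tcp_pos: [559.1, 312.5, 58.1]
tool_rot: [-1.37, -0.918, 0.914]
contact_force: [0.5, -0.0, 0.4]
gripper_width: 0.695
```

Call:
servo_tool(
  dp=[
    [0, 0, 0],
    [0, 0, 0],
    [0, 0, 10],
    [0, 0, 40],
    [0, 0, 80],
    [0, 0, 120],
    [0, 0, 155],
    [0, 0, 160],
    [0, 0, 160],
    [0, 0, 160],
  ],
  roll=[0, 0, 0, 0, 0, 0, 0, 0, 0, 0],
  grip=[50, 50, 50, 50, 50, 50, 50, 50, 50, 50],
)

```text
clock: 14.95
tcp_pos: [556.5, 311.6, 213.3]
tool_rot: [-1.368, -0.912, 0.92]
contact_force: [-0.4, -0.1, -2.7]
gripper_width: 0.635
```

Call:
servo_tool(
  dp=[
    [2, -20, 10],
    [7, -55, 20],
    [12, -90, 20],
    [17, -125, 20],
    [22, -160, 20],
    [27, -200, 20],
    [32, -240, 20],
    [38, -280, 20],
    [44, -310, 20],
    [44, -324, 20],
  ],
  roll=[-0.05, -0.17, -0.3, -0.43, -0.56, -0.7, -0.83, -0.97, -1.09, -1.138],
  grip=[50, 50, 50, 50, 50, 50, 50, 50, 50, 50],
)

```text
clock: 15.95
tcp_pos: [601.0, -14.3, 233.2]
tool_rot: [-1.57, -0.024, 0.032]
contact_force: [-0.6, 0.2, -3.1]
gripper_width: 0.637
```

Call:
servo_tool(
  dp=[
    [0, 0, 0],
    [0, 0, 0],
    [0, 0, 0],
  ],
  roll=[0, 0, 0],
  grip=[50, 50, 50],
)

```text
clock: 16.25
tcp_pos: [601.6, -10.4, 235.8]
tool_rot: [-1.57, -0.033, 0.035]
contact_force: [0.9, -0.1, -3.1]
gripper_width: 0.634
```

```bash
python3 - <<'E'
from h import *
st(); R=cv2.Rodrigues(np.array(bot.state()['tool_rot']))[0]; print(np.degrees(np.arctan2(R[1,0],R[0,0])))
f=grab('wrist','w8'); g=grab('top','t8'); print(np.array(f['cam_to_world'])[:3,3])
# where things should be in the wrist picture
cs=np.array([600.3,24.7,0]); a=np.radians(2.36); X=np.array([np.cos(a),np.sin(a),0]);Y=np.array([-np.sin(a),np.cos(a),0])
Q=[cs+X*u*70+Y*v*75+[0,0,125] for u,v in((1,1),(1,-1),(-1,-1),(-1,1))]
print(proj(f,Q).round().tolist(),proj(g,Q).round(1).tolist())
c=f['color'].astype(int); m=((c[...,0]-c[...,2]>30)).astype(np.uint8); k=max(cv2.findContours(m,0,1)[0],key=cv2.contourArea); print('band',cv2.boundingRect(k))
E
```

```text
16.25 [601.6 -10.4 235.8] [ 0.9 -0.1 -3.1] [-0.087  0.056 -0.008] 0.634
2.4997018684792707
[598.28066279  70.86978183 414.88455755]
[[424.0, 77.0], [409.0, 289.0], [224.0, 288.0], [210.0, 76.0]] [[278.7, 181.5], [353.7, 176.5], [359.4, 244.9], [282.6, 250.2]]
band (568, 238, 72, 90)
```

```bash
python3 - <<'E'
from h import *
f=grab('wrist'); g=cv2.cvtColor(f['color'],cv2.COLOR_RGB2GRAY); g=cv2.GaussianBlur(g,(3,3),0)
def run(v): return ' '.join(f'{int(q)}' for q in v)
for y in (120,200): print(y,'L',run(g[y,190:246:3]),'R',run(g[y,390:450:3]))
for x in (240,390): print(x,'T',run(g[56:110:3,x]))
t=grab('top'); h=cv2.cvtColor(t['color'],cv2.COLOR_RGB2GRAY)
print('top L y195',run(h[195,270:294]),'| y236',run(h[236,270:296]),'R',run(h[195,346:366]))
E
```

```text
120 L 204 208 203 203 202 202 203 203 162 150 134 61 60 59 60 59 59 59 58 R 68 68 68 68 68 68 69 69 114 120 117 110 109 111 193 196 203 208 197 197
200 L 107 106 107 111 109 110 109 109 110 108 68 66 55 49 49 48 48 48 48 R 49 49 52 62 63 63 94 115 115 112 112 113 170 190 210 212 206 200 204 201
240 T 200 204 207 201 197 201 194 153 152 111 64 64 63 62 62 62 61 61
390 T 208 208 204 201 200 208 197 126 126 104 62 61 61 61 60 60 59 62
top L y195 165 164 165 166 167 167 167 165 160 145 118 92 68 47 53 72 90 98 100 101 101 102 102 103 | y236 164 165 166 166 166 165 163 164 164 166 160 145 121 98 79 60 48 46 50 52 54 59 59 61 63 64 R 75 75 75 76 77 76 78 78 78 78 77 78 76 77 76 76 74 70 70 79
```

The case edges in the wrist picture match my estimate to within about 1 mm. I'll lower into the pocket.

Call:
servo_tool(
  dp=[
    [0, 0, -15],
    [0, 0, -40],
    [0, 0, -65],
    [0, 0, -90],
    [0, 0, -110],
    [0, 0, -125],
    [0, 0, -140],
    [0, 0, -155],
    [0, 0, -165],
    [0, 0, -168],
  ],
  roll=[0, 0, 0, 0, 0, 0, 0, 0, 0, 0],
  grip=[50, 50, 50, 50, 50, 50, 50, 50, 50, 50],
)

```text
clock: 17.45
tcp_pos: [601.4, -11.8, 67.0]
tool_rot: [-1.57, -0.031, 0.034]
contact_force: [-0.5, -0.3, -2.3]
gripper_width: 0.633
```

Call:
servo_tool(
  dp=[
    [0, 0, -2],
    [0, 0, -3],
  ],
  roll=[0, 0],
  grip=[50, 50],
)

```text
clock: 17.65
tcp_pos: [602.6, -12.1, 66.0]
tool_rot: [-1.571, -0.033, 0.031]
contact_force: [-0.3, -0.8, -2.7]
gripper_width: 0.642
```

Call:
servo_tool(
  dp=[
    [0, 0, -1],
    [0, 0, -2],
    [0, 0, -2],
  ],
  roll=[0, 0, 0],
  grip=[50, 50, 50],
)

```text
clock: 17.95
tcp_pos: [602.7, -12.0, 64.7]
tool_rot: [-1.571, -0.033, 0.031]
contact_force: [-1.7, 0.8, 3.2]
gripper_width: 0.637
```

It has touched down: the force went from -2.7 to +3.2 at TCP 64.7, as expected for the pad. I'll release and rise.

Call:
servo_tool(
  dp=[
    [0, 0, 0],
    [0, 0, 0],
    [0, 0, 0],
    [0, 0, 0],
    [0, 0, 20],
    [0, 0, 60],
    [0, 0, 105],
    [0, 0, 150],
    [0, 0, 190],
    [0, 0, 200],
  ],
  roll=[0, 0, 0, 0, 0, 0, 0, 0, 0, 0],
  grip=[80, 88, 88, 88, 88, 88, 88, 88, 88, 88],
)

```text
clock: 18.95
tcp_pos: [604.4, -12.4, 269.6]
tool_rot: [-1.573, -0.04, 0.025]
contact_force: [1.1, 0.1, 0.3]
gripper_width: 0.878
```

```bash
python3 - <<'E'
from h import *
st(); t=grab('top','t9'); g=cv2.cvtColor(t['color'],cv2.COLOR_RGB2GRAY)
# caps as circles by the wrist camera
f=grab('wrist','w9'); w=cv2.cvtColor(f['color'],cv2.COLOR_RGB2GRAY)
c=cv2.HoughCircles(cv2.GaussianBlur(w,(3,3),0),cv2.HOUGH_GRADIENT,1,40,param1=80,param2=14,minRadius=12,maxRadius=30)
if c is not None:
    for q in c[0][:6]: print(q,ray(f,[q[:2]],115)[0].round(1))
print('pred',proj(f,[[601.8,-11.3,115],[598.8,60.7,115]]).round(1).tolist())
E
```

```text
18.95 [604.4 -12.4 269.6] [1.1 0.1 0.3] [-0.037  0.043 -0.005] 0.878
[116.5 227.5  25.7] [440.1 -22.  115. ]
[101.5 142.5  23.6] [435.   46.4 115. ]
[359.5 478.5  25.7] [ 660.3 -275.7  115. ]
[415.5 420.5  28.3] [ 709.4 -203.8  115. ]
[312.5 132.5  19.4] [599.5  60.8 115. ]
[312.5 223.5  18.2] [602.4 -12.2 115. ]
pred [[311.8, 222.5], [311.5, 132.6]]
```

Both caps are where they should be: the new one at (602.4,-12.2), the loaded one at (599.5,60.8). Next is the lid.

Call:
servo_tool(
  dp=[
    [-6, -25, 0],
    [-14, -60, 0],
    [-23, -95, 0],
    [-32, -130, 0],
    [-41, -170, 0],
    [-51, -210, 0],
    [-60, -250, -20],
    [-70, -290, -50],
    [-79, -320, -90],
    [-79, -324, -120],
  ],
  roll=[0, 0.02, 0.05, 0.08, 0.11, 0.14, 0.17, 0.19, 0.204, 0.204],
  grip=[88, 88, 80, 80, 70, 70, 60, 60, 60, 60],
)

```text
clock: 20.05
tcp_pos: [519.8, -337.4, 137.9]
tool_rot: [-1.558, -0.186, 0.193]
contact_force: [0.5, 0.5, 1.0]
gripper_width: 0.601
```

Call:
servo_tool(
  dp=[
    [0, 0, 0],
    [0, 0, 0],
    [0, 0, 0],
  ],
  roll=[0, 0, 0],
  grip=[60, 60, 60],
)

```text
clock: 20.35
tcp_pos: [523.9, -335.7, 144.8]
tool_rot: [-1.564, -0.194, 0.192]
contact_force: [0.4, -0.5, 0.5]
gripper_width: 0.6
```

```bash
python3 - <<'E'
from h import *
st(); f=grab('wrist','w10'); g=cv2.cvtColor(f['color'],cv2.COLOR_RGB2GRAY)
print('pred bar top',proj(f,[[523,-336.3,48]]).round(),'lid ctr',proj(f,[[523,-336.5,14]]).round())
for z,lo,hi in((48,0,45),(14,0,110)):
    m=((g>=lo)&(g<=hi)).astype(np.uint8); m[330:]=0
    for k in sorted(cv2.findContours(m,0,1)[0],key=cv2.contourArea)[-3:]:
        r=cv2.minAreaRect(ray(f,k.reshape(-1,2),z)[:,:2].astype(np.float32)); print(z,cv2.boundingRect(k),np.round(r[0],1),np.round(r[1],1),round(r[2],1))
print(g[::30,320])
E
```

```text
20.35 [ 523.9 -335.7  144.8] [ 0.4 -0.5  0.5] [-0.082  0.001 -0.012] 0.6
pred bar top [[314. 244.]] lid ctr [[315. 232.]]
48 (248, 287, 8, 20) [ 488.4 -386.1] [ 5.1 15. ] 11.7
48 (376, 287, 19, 43) [ 581.8 -374.2] [10.9 36.4] 35.9
48 (303, 176, 20, 128) [ 521.2 -335.7] [13.8 92.2] 14.4
14 (49, 252, 29, 72) [ 338.5 -431.9] [ 8.9 62.6] 19.6
14 (552, 146, 88, 111) [ 727.3 -266.6] [64.5 92.3] 26.6
14 (206, 0, 352, 330) [ 568.  -286.2] [293.2 244.2] 14.1
[ 88  90  90  90  92  57  30  30  38  33  39 177 177 172  72 157]
```

Call:
servo_tool(
  dp=[
    [-2, 0, -20],
    [-2, 0, -55],
    [-2, 0, -90],
    [-2, 0, -112],
    [-2, 0, -120],
    [-2, 0, -120],
    [-2, 0, -120],
    [-2, 0, -120],
    [-2, 0, -120],
    [-2, 0, -120],
  ],
  roll=[0, 0, 0, 0, 0, 0, 0, 0, 0, 0],
  grip=[60, 60, 60, 60, 60, 40, 20, 0, 0, 0],
)

```text
clock: 21.4
tcp_pos: [521.5, -336.3, 24.4]
tool_rot: [-1.563, -0.193, 0.192]
contact_force: [-0.1, -0.1, -0.0]
gripper_width: 0.212
```

Call:
servo_tool(
  dp=[
    [0, 0, 0],
    [0, 0, 0],
    [0, 0, 5],
    [0, 0, 30],
    [0, 0, 70],
    [0, 0, 115],
    [0, 0, 160],
    [0, 0, 195],
    [0, 0, 200],
    [0, 0, 200],
  ],
  roll=[0, 0, 0, 0, 0, 0, 0, 0, 0, 0],
  grip=[0, 0, 0, 0, 0, 0, 0, 0, 0, 0],
)

```text
clock: 22.4
tcp_pos: [521.0, -335.9, 223.3]
tool_rot: [-1.563, -0.193, 0.192]
contact_force: [-0.4, 0.5, -4.0]
gripper_width: 0.146
```

```bash
python3 - <<'E'
from h import *
st(); R=cv2.Rodrigues(np.array(bot.state()['tool_rot']))[0]; yaw=np.arctan2(R[1,0],R[0,0]); print(np.degrees(yaw))
f=grab('wrist','w11'); p=bot.state()['tcp_pos']; zb=p[2]+19; X=np.array([np.cos(yaw),np.sin(yaw),0]);Y=np.array([-np.sin(yaw),np.cos(yaw),0])
o=np.array([p[0],p[1],zb-36+8])
print('lid corners pred',proj(f,[o+X*u*70+Y*v*75 for u,v in((1,1),(1,-1),(-1,-1),(-1,1))]).round().tolist(),'bar ends',proj(f,[[p[0],p[1],zb+6]+v*45*Y for v in(1,-1)]).round().tolist())
g=cv2.cvtColor(f['color'],cv2.COLOR_RGB2GRAY)
r=lambda v:' '.join(str(int(q)) for q in v)
print('row200',r(g[200,60:600:6]));print('col250',r(g[0:200:4,250])); print('col318',r(g[60:320:4,318]))
E
```

```text
22.4 [ 521.  -335.9  223.3] [-0.4  0.5 -4. ] [-0.062  0.09   0.039] 0.146
14.035707724124027
lid corners pred [[472.0, 135.0], [443.0, 417.0], [188.0, 417.0], [158.0, 135.0]] bar ends [[315.0, 217.0], [315.0, 413.0]]
row200 205 210 211 203 214 215 212 204 212 207 212 215 214 213 221 212 216 206 127 142 142 142 142 141 141 141 141 141 139 138 138 137 70 69 69 68 67 67 66 66 66 65 65 65 64 64 64 64 64 64 64 64 64 65 65 64 65 65 65 65 66 66 67 67 68 69 69 69 111 187 212 211 208 209 212 207 102 87 88 92 132 116 139 146 92 94 198 200 199 199
col250 109 111 110 108 112 112 115 183 162 211 213 203 205 213 196 212 206 204 214 214 204 213 212 207 205 202 208 202 210 208 203 209 209 204 210 190 76 77 76 75 74 74 73 72 72 72 71 70 71 70
col318 110 113 110 114 111 109 115 112 112 114 114 110 112 109 115 112 108 109 114 112 107 68 69 68 68 68 67 68 67 66 67 65 65 65 65 65 64 64 30 29 28 28 30 31 31 31 30 30 31 29 30 29 30 29 29 29 30 29 27 28 27 27 27 28 28
```

```bash
cat >> h.py <<'E'
def lidmeas():
    f=grab('wrist'); s=bot.state(); p=s['tcp_pos']; R=cv2.Rodrigues(np.array(s['tool_rot']))[0]; yaw=np.arctan2(R[1,0],R[0,0])
    g=cv2.GaussianBlur(cv2.cvtColor(f['color'],cv2.COLOR_RGB2GRAY),(3,3),0).astype(float)
    X=np.array([np.cos(yaw),np.sin(yaw)]);Y=np.array([-np.sin(yaw),np.cos(yaw)])
    def loc(px,z): d=ray(f,[px],z)[0][:2]-p[:2]; return round(float(d@X),1),round(float(d@Y),1)
    z=p[2]+19-28
    for x in (200,230,260,300,340,380,420): 
        d=np.diff(g[110:175,x]); k=np.argmin(d); print('Yedge',x,110+k,d[k].round(),loc((x,110+k+.5),z))
    for y in (160,190,220,250):
        l=np.diff(g[y,140:200]); r=np.diff(g[y,430:490]); a=np.argmin(l); b=np.argmax(r)
        print('L',y,140+a,l[a].round(),loc((140+a+.5,y),z),'R',430+b,r[b].round(),loc((430+b+.5,y),z))
    c=g[180:235,316]; k=np.argmin(np.diff(c)); print('bar end',180+k,loc((316,180+k+.5),z+34),loc((316,180+k+.5),z+22),loc((316,180+k+.5),z)); print(p.round(1),np.degrees(yaw))
E
python3 -c "
from h import *
lidmeas()"
```

```text
Yedge 200 140 -48.0 (-51.7, 73.1)
Yedge 230 140 -57.0 (-38.2, 73.1)
Yedge 260 140 -60.0 (-24.8, 73.1)
Yedge 300 140 -61.0 (-7.0, 73.1)
Yedge 340 140 -21.0 (10.9, 73.1)
Yedge 380 140 -21.0 (28.8, 73.1)
Yedge 420 113 -24.0 (45.8, 84.6)
L 160 161 -35.0 (-69.8, 64.5) R 468 59.0 (69.1, 64.5)
L 190 164 -36.0 (-69.8, 50.9) R 466 40.0 (69.6, 50.9)
L 220 168 -37.0 (-69.4, 36.7) R 485 38.0 (80.0, 36.8)
L 250 171 -41.0 (-69.4, 21.8) R 459 23.0 (69.2, 22.0)
bar end 209 (0.3, 48.7) (0.2, 46.3) (0.2, 41.7)
[ 519.8 -334.8  220. ] 14.03379613457122
```

Call:
servo_tool(
  dp=[
    [5, 20, 0],
    [12, 55, 0],
    [20, 92, 0],
    [28, 130, 0],
    [37, 170, 0],
    [46, 210, 0],
    [55, 250, 0],
    [64, 290, 0],
    [72, 330, 0],
    [79, 362, 0],
  ],
  roll=[0, -0.02, -0.04, -0.06, -0.09, -0.12, -0.15, -0.18, -0.2, -0.203],
  grip=[0, 0, 0, 0, 0, 0, 0, 0, 0, 0],
)

```text
clock: 23.5
tcp_pos: [598.6, 29.5, 220.9]
tool_rot: [-1.569, -0.031, 0.037]
contact_force: [0.3, 0.3, -2.8]
gripper_width: 0.145
```

Call:
servo_tool(
  dp=[
    [0, 0, -10],
    [0, 0, -25],
    [0, 0, -38],
    [0, 0, -38],
    [0, 0, -38],
    [0, 0, -38],
  ],
  roll=[0, 0, 0, 0, 0, 0],
  grip=[0, 0, 0, 0, 0, 0],
)

```text
clock: 24.1
tcp_pos: [600.4, 25.3, 186.0]
tool_rot: [-1.571, -0.033, 0.031]
contact_force: [0.0, 0.5, -2.1]
gripper_width: 0.145
```

```bash
python3 - <<'E'
from h import *
st(); lidmeas(); f=grab('wrist','w12'); g=cv2.cvtColor(f['color'],cv2.COLOR_RGB2GRAY)
r=lambda v:' '.join(str(int(q)) for q in v)
print(r(g[0:170:3,316])); print(r(g[0:170:3,200]))
cs=np.array([600.3,24.7,0]); a=np.radians(2.36); X=np.array([np.cos(a),np.sin(a),0]);Y=np.array([-np.sin(a),np.cos(a),0])
print('catch top',proj(f,[cs+Y*v+[0,0,z] for v,z in((70,140),(75,150),(82,150))]).round().tolist())
E
```

```text
24.1 [600.4  25.3 186. ] [ 0.   0.5 -2.1] [-0.065  0.043 -0.025] 0.145
Yedge 200 132 -28.0 (-51.2, 76.9)
Yedge 230 130 -59.0 (-37.9, 77.7)
Yedge 260 129 -49.0 (-24.7, 78.2)
Yedge 300 120 -63.0 (-7.1, 82.0)
Yedge 340 120 -64.0 (10.4, 82.0)
Yedge 380 129 -57.0 (28.0, 78.2)
Yedge 420 131 -57.0 (45.7, 77.3)
L 160 161 -32.0 (-69.4, 65.0) R 468 46.0 (68.3, 65.0)
L 190 163 -4.0 (-69.9, 51.5) R 465 47.0 (68.3, 51.4)
L 220 167 -7.0 (-69.5, 37.4) R 462 6.0 (68.4, 37.4)
L 250 171 -21.0 (-69.1, 22.7) R 459 19.0 (68.4, 22.7)
bar end 209 (-0.1, 49.4) (-0.1, 46.9) (-0.1, 42.4)
[600.5  25.4 186.3] 2.3514693757068112
201 206 208 204 204 205 205 211 211 208 208 212 210 210 210 204 201 204 206 209 206 209 209 208 209 211 211 209 213 209 201 207 207 204 208 206 199 206 205 195 193 74 72 66 56 57 56 72 124 133 133 133 133 133 132 132 132
206 201 203 196 195 202 205 207 209 209 199 201 199 199 199 192 194 200 199 197 199 202 206 203 204 203 206 202 201 197 191 200 202 201 199 203 208 205 208 203 200 204 201 203 204 152 152 104 125 146 146 146 145 145 145 145 145
catch top [[315.0, 146.0], [315.0, 137.0], [315.0, 122.0]]
```

```bash
python3 - <<'E'
from h import *
f=grab('wrist'); g=cv2.cvtColor(f['color'],cv2.COLOR_RGB2GRAY).astype(int); p=bot.state()['tcp_pos']
a=np.radians(2.36);Y=np.array([-np.sin(a),np.cos(a)])
for x in(190,210,230,400,420,440):
    col=g[110:160,x]; print(x,col[14:40].tolist())
for row,z in((132.5,125),(133.5,125),(134.5,125),(141,177),(142,177),(143,177)): print(row,z,((ray(f,[(210,row)],z)[0][:2]-p[:2])@Y).round(2))
print('case ctr assumed',(np.array([600.3,24.7])-p[:2])@Y,p)
E
```

```text
190 [204, 200, 199, 200, 203, 204, 204, 204, 203, 202, 201, 199, 198, 197, 198, 202, 192, 125, 94, 112, 125, 137, 147, 147, 147, 147]
210 [206, 205, 203, 205, 207, 207, 207, 205, 186, 78, 98, 151, 151, 152, 151, 151, 143, 104, 94, 112, 124, 138, 145, 145, 145, 145]
230 [202, 201, 200, 199, 200, 204, 189, 79, 74, 74, 97, 150, 150, 149, 149, 149, 141, 103, 93, 113, 125, 137, 143, 143, 143, 143]
400 [207, 206, 207, 209, 208, 199, 149, 72, 72, 76, 101, 125, 125, 124, 124, 124, 118, 87, 97, 113, 118, 122, 125, 124, 124, 124]
420 [205, 205, 205, 205, 207, 208, 208, 200, 150, 77, 102, 122, 123, 122, 122, 122, 115, 87, 98, 113, 116, 120, 123, 123, 123, 123]
440 [203, 202, 200, 198, 196, 193, 195, 198, 202, 203, 191, 176, 190, 189, 190, 194, 178, 79, 98, 111, 115, 118, 121, 120, 120, 120]
132.5 125 75.56
133.5 125 75.01
134.5 125 74.46
141 177 73.17
142 177 72.74
143 177 72.31
case ctr assumed -0.991022254538142 [600.47566164  25.69910309 186.27265115]
```

Compared in the same wrist view, the lid sits about 1 mm low in y relative to the case. I'll correct that and lower it onto the catches.

Call:
servo_tool(
  dp=[
    [0, 1, -5],
    [0, 1, -12],
    [0, 1, -18],
    [0, 1, -22],
    [0, 1, -25],
    [0, 1, -27],
  ],
  roll=[0, 0, 0, 0, 0, 0],
  grip=[0, 0, 0, 0, 0, 0],
)

```text
clock: 24.85
tcp_pos: [600.5, 27.0, 159.1]
tool_rot: [-1.571, -0.034, 0.032]
contact_force: [-0.4, -0.2, 1.8]
gripper_width: 0.146
```

Call:
servo_tool(
  dp=[
    [0, 0, -2],
    [0, 0, -4],
    [0, 0, -4],
  ],
  roll=[0, 0, 0],
  grip=[0, 0, 0],
)

```text
clock: 25.15
tcp_pos: [601.0, 27.0, 155.4]
tool_rot: [-1.571, -0.035, 0.031]
contact_force: [1.5, 0.8, 4.3]
gripper_width: 0.144
```

The lid is now on the slopes, about 13 mm above the rim. I'll keep pressing while holding the bar.

Call:
servo_tool(
  dp=[
    [0, 0, -2],
    [0, 0, -4],
    [0, 0, -5],
    [0, 0, -5],
  ],
  roll=[0, 0, 0, 0],
  grip=[0, 0, 0, 0],
)

```text
clock: 25.55
tcp_pos: [601.5, 26.9, 152.1]
tool_rot: [-1.571, -0.036, 0.03]
contact_force: [0.8, 0.3, 2.7]
gripper_width: 0.145
```

Call:
servo_tool(
  dp=[
    [0, 0, -2],
    [0, 0, -4],
    [0, 0, -5],
    [0, 0, -5],
  ],
  roll=[0, 0, 0, 0],
  grip=[0, 0, 0, 0],
)

```text
clock: 25.95
tcp_pos: [601.3, 27.3, 148.6]
tool_rot: [-1.571, -0.036, 0.032]
contact_force: [-6.9, 2.4, 21.2]
gripper_width: 0.145
```

At 21 N with a side force of -7 N in x, the plug seems to be riding on the rim. The measured x is 601.3 against the case's 600.3, so I'll ease up, shift and retry.

Call:
servo_tool(
  dp=[
    [0, 0, 4],
    [-1.3, 0, 4],
    [-1.3, 0, 2],
    [-1.3, 0, 0],
    [-1.3, 0, -1],
    [-1.3, 0, -2],
  ],
  roll=[0, 0, 0, 0, 0, 0],
  grip=[0, 0, 0, 0, 0, 0],
)

```text
clock: 26.55
tcp_pos: [600.0, 27.6, 148.4]
tool_rot: [-1.57, -0.035, 0.032]
contact_force: [-13.3, 4.4, 35.3]
gripper_width: 0.146
```

```bash
python3 - <<'E'
from h import *
st(); f=grab('wrist','w13'); g=cv2.cvtColor(f['color'],cv2.COLOR_RGB2GRAY).astype(int)
for x in(230,316,400): print(x,g[105:165:2,x].tolist())
for y in(160,200): print(y,g[y,140:190:2].tolist(),g[y,440:490:2].tolist())
E
```

```text
26.55 [600.   27.6 148.4] [-13.3   4.4  35.3] [0.727 2.523 0.142] 0.146
230 [206, 204, 201, 201, 209, 211, 203, 200, 205, 209, 206, 204, 199, 200, 189, 73, 72, 72, 117, 147, 146, 120, 117, 148, 150, 150, 150, 150, 150, 149]
316 [209, 202, 197, 197, 205, 205, 198, 193, 200, 206, 149, 60, 73, 71, 69, 64, 58, 52, 53, 52, 52, 52, 50, 52, 77, 128, 137, 137, 137, 137]
400 [202, 204, 203, 201, 203, 204, 206, 208, 206, 206, 203, 200, 203, 206, 190, 71, 71, 70, 101, 122, 116, 107, 123, 127, 127, 127, 126, 126, 127, 126]
160 [205, 201, 202, 202, 204, 203, 201, 201, 199, 199, 207, 212, 206, 129, 156, 157, 158, 157, 157, 157, 157, 157, 156, 156, 156] [122, 121, 121, 121, 121, 120, 120, 120, 120, 119, 120, 99, 190, 200, 202, 203, 205, 206, 207, 208, 205, 199, 196, 198, 197]
200 [108, 111, 112, 110, 109, 107, 107, 110, 109, 109, 110, 110, 112, 110, 106, 136, 151, 150, 151, 151, 151, 151, 151, 151, 151] [120, 119, 119, 119, 119, 119, 118, 118, 117, 116, 98, 199, 201, 205, 205, 203, 204, 203, 200, 200, 202, 205, 204, 205, 208]
```

```bash
python3 - <<'E'
from h import *
f=grab('wrist'); g=cv2.cvtColor(f['color'],cv2.COLOR_RGB2GRAY).astype(int); p=bot.state()['tcp_pos']
a=np.radians(2.36);Y=np.array([-np.sin(a),np.cos(a)]);X=np.array([Y[1],-Y[0]])
L=lambda px,z:[((ray(f,[px],z)[0][:2]-p[:2])@v).round(1) for v in(X,Y)]
for x in(200,230,400,430): print(x,g[134:156,x].tolist())
for r in(140,141,142): print('rim',r,L((230,r),125))
for r in(146.5,148,150): print('lid',r,L((230,r),131.4),L((230,r),139.4))
for y in(150,160,200,260): print(y,g[y,158:176].tolist(),g[y,450:470].tolist(), L((165,y),139.4),L((462,y),139.4))
# rim corner: rim's +Y edge ends in X
for r in(143,144): print('rim ends',r,g[r,168:190].tolist(),g[r,440:466].tolist(),L((180,r),125),L((450,r),125))
st()
E
```

```text
200 [204, 201, 188, 126, 74, 74, 82, 118, 149, 148, 148, 149, 148, 138, 91, 112, 130, 147, 155, 154, 154, 154]
230 [96, 74, 73, 73, 72, 72, 81, 117, 147, 147, 146, 146, 143, 118, 97, 117, 135, 148, 150, 150, 150, 150]
400 [95, 70, 70, 70, 70, 70, 75, 101, 124, 122, 123, 116, 85, 107, 117, 123, 127, 127, 126, 127, 126, 126]
430 [208, 206, 187, 89, 70, 70, 75, 100, 120, 120, 117, 101, 91, 110, 115, 121, 124, 123, 123, 123, 123, 123]
rim 140 [np.float64(-41.1), np.float64(73.1)]
rim 141 [np.float64(-41.1), np.float64(72.6)]
rim 142 [np.float64(-41.2), np.float64(72.2)]
lid 146.5 [np.float64(-40.0), np.float64(70.4)] [np.float64(-38.4), np.float64(70.9)]
lid 148 [np.float64(-40.0), np.float64(69.7)] [np.float64(-38.4), np.float64(70.2)]
lid 150 [np.float64(-40.1), np.float64(68.8)] [np.float64(-38.5), np.float64(69.3)]
150 [198, 198, 200, 203, 204, 203, 196, 129, 121, 124, 125, 125, 125, 126, 126, 126, 125, 126] [121, 121, 121, 121, 120, 120, 120, 120, 119, 120, 120, 119, 108, 97, 164, 204, 211, 207, 205, 203] [np.float64(-67.5), np.float64(69.3)] [np.float64(65.1), np.float64(69.5)]
160
[... 828 characters left out ...]
0, 153, 149, 149, 150, 149, 150, 150, 149, 150, 150, 150, 149, 149, 150, 149, 149, 149, 149] [119, 119, 119, 119, 119, 119, 119, 119, 119, 119, 119, 118, 118, 118, 118, 117, 118, 118, 118, 118, 118, 118, 117, 135, 194, 207] [np.float64(-65.1), np.float64(71.6)] [np.float64(64.1), np.float64(71.9)]
rim ends 144 [202, 201, 202, 184, 154, 149, 150, 149, 150, 150, 149, 150, 149, 150, 149, 150, 149, 149, 149, 149, 149, 149] [117, 116, 116, 117, 116, 117, 116, 116, 117, 116, 116, 115, 115, 113, 113, 113, 113, 113, 113, 113, 115, 117, 117, 135, 194, 206] [np.float64(-65.1), np.float64(71.2)] [np.float64(64.1), np.float64(71.4)]
26.65 [600.   27.6 148.5] [-11.3   4.   31.5] [0.719 2.269 0.106] 0.144
```

The plate's apparent width shrinks towards +Y, which means a lid tilt of about 5–6°: the +Y side is down and the -Y side is still up on its catch. I'll let go and push on the -Y end of the bar with shut fingers.

Call:
servo_tool(
  dp=[
    [0, 0, 5],
    [0, 0, 6],
    [0, 0, 6],
    [0, 0, 6],
    [0, 0, 25],
    [0, 0, 45],
    [1, -15, 45],
    [2, -38, 45],
    [2, -38, 45],
    [2, -38, 45],
  ],
  roll=[0, 0, 0, 0, 0, 0, 0, 0, 0, 0],
  grip=[0, 30, 50, 50, 50, 30, 0, 0, 0, 0],
)

```text
clock: 27.65
tcp_pos: [600.0, -11.7, 185.9]
tool_rot: [-1.57, -0.03, 0.034]
contact_force: [-0.6, -0.0, 0.0]
gripper_width: 0.094
```

Call:
servo_tool(
  dp=[
    [0, 0, 0],
    [0, 0, 0],
    [0, 0, -5],
    [0, 0, -8],
  ],
  roll=[0, 0, 0, 0],
  grip=[0, 0, 0, 0],
)

```text
clock: 28.05
tcp_pos: [600.5, -10.5, 178.8]
tool_rot: [-1.57, -0.033, 0.034]
contact_force: [0.6, -0.3, 0.2]
gripper_width: 0.005
```

```bash
cat >> h.py <<'E'
def tilt():
    f=grab('wrist'); g=cv2.cvtColor(f['color'],cv2.COLOR_RGB2GRAY).astype(float)
    for y in range(60,300,40):
        d=np.abs(np.diff(cv2.GaussianBlur(g,(3,3),0)[y])); l=[int(k) for k in np.argsort(-d)[:14]]; print(y,sorted(l))
    return f
E
python3 - <<'E'
from h import *
st(); f=grab('wrist','w14')
cs=np.array([600.3,24.7,0]); a=np.radians(2.36); X=np.array([np.cos(a),np.sin(a),0]);Y=np.array([-np.sin(a),np.cos(a),0])
print('home lid top corners',proj(f,[cs+X*u*70+Y*v*75+[0,0,133] for u,v in((1,1),(1,-1),(-1,-1),(-1,1))]).round(1).tolist(),'bar ends',proj(f,[cs+Y*v*45+[0,0,167] for v in(1,-1)]).round().tolist())
t=grab('top','t14')
i=cv2.imread('pics/w14.png'); j=cv2.imread('pics/t14.png'); k=cv2.imread
s=grab('scene','s14'); s=cv2.imread('pics/s14.png')
cv2.imwrite('pics/c14.png',np.hstack([cv2.resize(i,(533,400)),cv2.resize(s[185:305,250:330],(267,400),interpolation=2)]))
E
```

```text
28.05 [600.5 -10.5 178.8] [ 0.6 -0.3  0.2] [-0.097  0.076  0.022] 0.005
home lid top corners [[457.7, 62.7], [433.3, 330.4], [202.5, 330.0], [180.0, 62.3]] bar ends [[319.0, 125.0], [318.0, 309.0]]
```

Call:
servo_tool(
  dp=[
    [0, 0, -3],
    [0, 0, -6],
    [0, 0, -9],
    [0, 0, -11],
    [0, 0, -11],
  ],
  roll=[0, 0, 0, 0, 0],
  grip=[0, 0, 0, 0, 0],
)

```text
clock: 28.7
tcp_pos: [600.2, -10.8, 167.6]
tool_rot: [-1.57, -0.032, 0.034]
contact_force: [-1.0, -0.0, -0.6]
gripper_width: 0.005
```

Call:
servo_tool(
  dp=[
    [0, 0, -1],
    [0, 0, -2],
    [0, 0, -3],
    [0, 0, -3],
  ],
  roll=[0, 0, 0, 0],
  grip=[0, 0, 0, 0],
)

```text
clock: 29.1
tcp_pos: [600.6, -10.9, 167.2]
tool_rot: [-1.571, -0.033, 0.034]
contact_force: [-6.3, 0.6, 9.3]
gripper_width: 0.007
```

Bar top contact is at 167.2, which is the home height (167). I'll press a little more to be sure, then try the other end.

Call:
servo_tool(
  dp=[
    [0, 0, -1],
    [0, 0, -2],
    [0, 0, -3],
    [0, 0, -3],
  ],
  roll=[0, 0, 0, 0],
  grip=[0, 0, 0, 0],
)

```text
clock: 29.5
tcp_pos: [600.6, -10.9, 167.1]
tool_rot: [-1.571, -0.033, 0.034]
contact_force: [-12.9, 0.5, 22.1]
gripper_width: 0.003
```

Call:
servo_tool(
  dp=[
    [0, 0, 10],
    [0, 0, 20],
    [-1, 20, 20],
    [-3, 45, 20],
    [-3, 72, 20],
    [-3, 72, 17],
    [-3, 72, 14],
    [-3, 72, 11],
    [-3, 72, 8],
    [-3, 72, 6],
  ],
  roll=[0, 0, 0, 0, 0, 0, 0, 0, 0, 0],
  grip=[0, 0, 0, 0, 0, 0, 0, 0, 0, 0],
)

```text
clock: 30.5
tcp_pos: [597.6, 60.3, 167.9]
tool_rot: [-1.571, -0.032, 0.033]
contact_force: [0.7, -0.9, 0.5]
gripper_width: 0.01
```

Call:
servo_tool(
  dp=[
    [0, 0, -2],
    [0, 0, -4],
    [0, 0, -6],
    [0, 0, -7],
    [0, 0, -7],
  ],
  roll=[0, 0, 0, 0, 0],
  grip=[0, 0, 0, 0, 0],
)

```text
clock: 31.0
tcp_pos: [598.0, 60.4, 167.1]
tool_rot: [-1.572, -0.033, 0.033]
contact_force: [-14.5, 0.1, 24.4]
gripper_width: 0.007
```

Call:
servo_tool(
  dp=[
    [0, 0, 10],
    [0, 0, 30],
    [-10, 0, 70],
    [-30, 0, 110],
    [-60, 0, 140],
    [-90, 0, 150],
    [-90, 0, 150],
  ],
  roll=[0, 0, 0, 0, 0, 0, 0],
  grip=[0, 0, 0, 0, 0, 0, 0],
)

```text
clock: 31.7
tcp_pos: [507.0, 61.1, 314.5]
tool_rot: [-1.571, -0.037, 0.029]
contact_force: [0.1, -0.4, -0.1]
gripper_width: 0.005
```

```bash
python3 - <<'E'
from h import *
st(); f=grab('wrist','w15'); s=grab('scene','s15'); t=grab('top','t15')
cs=np.array([600.3,24.7,0]); a=np.radians(2.36); X=np.array([np.cos(a),np.sin(a),0]);Y=np.array([-np.sin(a),np.cos(a),0])
def draw(n,f):
    i=cv2.imread(f'pics/{n}.png')
    q=proj(f,[cs+X*u*70+Y*v*75+[0,0,133] for u,v in((1,1),(1,-1),(-1,-1),(-1,1))]); return i,q
out=[]
for n,g in(('w15',f),('s15',s),('t15',t)):
    i,q=draw(n,g); print(n,q.round(1).tolist()); c=q.mean(0); r=(max(np.ptp(q,axis=0))*.75)
    x0,y0=np.maximum((c-r).astype(int),0); x1,y1=(c+r).astype(int); k=400/(2*r)
    j=cv2.resize(i[y0:y1,x0:x1],None,fx=k,fy=k,interpolation=2); cv2.polylines(j,[((q-[x0,y0])*k).astype(int)],True,(0,0,255),1)
    o=np.zeros((400,400,3),np.uint8); h,w=min(400,j.shape[0]),min(400,j.shape[1]); o[:h,:w]=j[:h,:w]; out.append(o)
cv2.imwrite('pics/c15.png',np.hstack([np.vstack(out[:1]),out[1]]))
d=cv2.absdiff(cv2.imread('pics/t1.png'),cv2.imread('pics/t15.png')).max(2); m=(d>40).astype(np.uint8)
print('changed',[cv2.boundingRect(k) for k in cv2.findContours(m,0,2)[0] if cv2.contourArea(k)>25])
E
```

```text
31.7 [507.   61.1 314.5] [ 0.1 -0.4 -0.1] [-0.034  0.055 -0.074] 0.005
w15 [[500.1, 177.5], [480.6, 331.8], [337.2, 332.0], [339.8, 177.5]]
s15 [[300.3, 260.4], [261.4, 223.8], [307.0, 198.1], [346.8, 231.3]]
t15 [[278.4, 180.3], [353.8, 175.3], [359.6, 244.1], [282.3, 249.4]]
changed [(388, 452, 16, 28), (208, 422, 59, 58), (359, 419, 40, 27), (0, 418, 18, 24), (19, 297, 205, 125), (287, 247, 43, 13), (317, 240, 14, 5), (151, 237, 51, 60), (447, 218, 88, 81), (324, 215, 9, 24), (286, 202, 47, 37), (336, 197, 8, 9), (277, 182, 42, 45), (322, 181, 13, 16), (225, 151, 140, 322)]
```

View pics/c15.png

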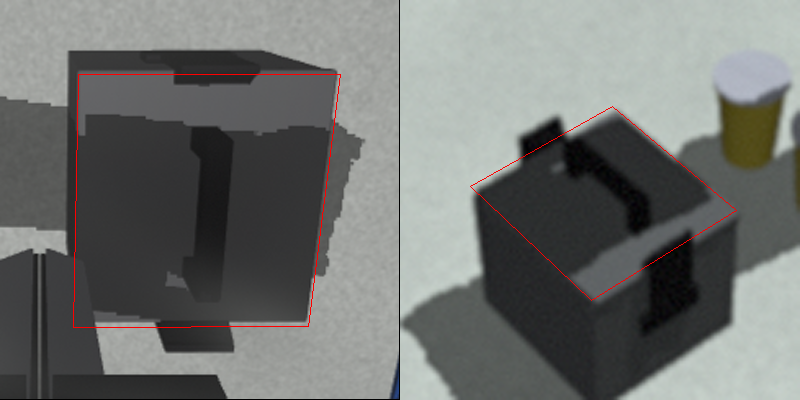

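The last view shows the lid flush: the computed home outline matches its edges in both views, and a catch nose laps over the plate on each side. Both bar ends stop at 167.1 mm under 22–24 N (home is 167). The robot is clear.

```bash
python3 -c "
from h import *
print(bot.finish_job()); st()"
```

```text
the job is handed in; nothing more can be done
None
the job is handed in; nothing more can be done
```

I stood the carton upright, put it in the empty pocket, fitted the lid and handed the job in at about 32 s of the 72 s allowed. No verdict was reported.

- **Standing it up:** The first grasp on the carton's sides would not let it swing. While I eased the grip, it dropped about 30 mm flat onto the table. I then lifted it by the cap until it hung, eased it upright and let go. The camera showed it standing with the cap up.
- **In the case:** I took it from above and set it down on the pad. A wrist picture put its cap within about 1 mm of the pocket centre and the loaded carton's cap where it should be. After that the lid hid both cartons, so I could not check them again.
- **Lid:** While I held and pressed the bar (up to 35 N at the wrist), the lid appeared tilted with the -y side up. After I let go, both ends of the bar stopped at 167.1 mm (167 is fully home) and stayed there under 22 to 24 N. The last pictures show the lid flush with its computed home outline and a catch nose over the plate on each side.
- **Not confirmed:**
  - I never read the catch travel directly.
  - Comparing the first and last top views showed changes where I had worked and in the arm's own area. The largest of these, from the arm and its shadow, covers the two cups and probably the tape roll, so it proves nothing for them. The gripper passed over or near them only well above their height.

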